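# Nest the pastry cutters back in their tin

## Task

Pack the three round pastry cutters away in their green tin: stand the small red-banded one in the middle of the tin's base first, then lower the medium yellow one over it, then the large blue one over both, all centred in the tin, and last put the green cover over the lot so that it sits down flat inside the rim of the base. Everything stands upright, and the jam jar, kitchen timer and salt shaker stay where they are.

Things in the scene. Friction and masses are not known exactly. Their poses are not given: they have to be found in the camera images.
- cutter_small: Small round pastry cutter: an open upright steel tube, 45 mm tall, 27 mm outer diameter, with a red plastic band round its top 16 mm (the band is the widest part and the place to grip, across the diameter, from above). 30 g. Origin at the centre of its lower edge, z up along the tube. Starts upright on the black glass hob, whose surface is at z = -0.003.
- cutter_medium: Medium round pastry cutter: the same kind of open tube, 45 mm tall, yellow band of 47 mm outer diameter on its top 16 mm, bore 40 mm, so that it goes over the small one. 45 g. Origin at the centre of its lower edge, z up. Starts upright on the black hob (surface z = -0.003).
- cutter_large: Large round pastry cutter: the same kind of open tube, 45 mm tall, blue band of 68 mm outer diameter on its top 16 mm, bore 61 mm, so that it goes over the medium one. 60 g. Origin at the centre of its lower edge, z up. Starts upright on the black hob (surface z = -0.003).
- tin_base: Base of the cutter tin: a shallow round green dish with a steel rim, 110 mm outer diameter, 104 mm inside the rim, the rim's top 11 mm above the worktop; its flat inner floor is 4 mm above its origin. It does not move. Origin at the centre of its underside, z up. On the worktop (surface z = 0).
- tin_cover: Cover of the cutter tin: a green round cap, open below, 92 mm outer and 86 mm inner diameter, its top 52 mm above its lower edge (49 mm clear inside), with an upright black knob of 24 mm diameter that rises 30 mm from the middle of the top (82 mm in all). 150 g. Origin at the centre of its lower edge, z up. Starts open side down on the worktop (surface z = 0).
- jam_jar: Bystander, loose: glass jam jar with grey lid and red label, 66 mm diameter, 108 mm tall, on the worktop. Origin at the centre of its underside.
- kitchen_timer: Bystander, loose: round kitchen timer, white above and red below, 70 x 73 mm, 62 mm tall, on the worktop. Origin at the centre of its underside.
- salt_shaker: Bystander, loose: salt shaker with grey cap, 44 mm diameter, 90 mm tall, on the hob. Origin at the centre of its underside.
Things that resemble listed ones, but are neither listed nor needed, are in the scene too. Of the things shaped like the tin_base, the green one is meant. Leave any brown or pink look-alike of the cutter_large alone.

How it is judged:
On the way, in this order (a step that is already met when the one before it is completed fails the run):
1. the small red cutter stands centred in the tin's base, let go (horizontal distance between cutter_small and tin_base below 0.012 m and z of cutter_small in the frame of tin_base between 0.001 and 0.007 m and angle between cutter_small's own z axis and vertical below 0.1 rad and contact force between the fingers and cutter_small below 0.1 N), for 0.2 s.
2. the medium yellow cutter stands round the small one in the tin, let go (horizontal distance between each of cutter_small, cutter_medium and tin_base below 0.012 m and z of cutter_small in the frame of tin_base between 0.001 and 0.007 m and angle between each of cutter_small, cutter_medium's own z axis and vertical below 0.1 rad and z of cutter_medium in the frame of tin_base between 0.001 and 0.007 m and contact force between the fingers and cutter_medium below 0.1 N), for 0.2 s.
3. the large blue cutter stands round the other two in the tin, let go (horizontal distance between each of cutter_small, cutter_medium, cutter_large and tin_base below 0.012 m and z of cutter_small in the frame of tin_base between 0.001 and 0.007 m and angle between each of cutter_small, cutter_medium, cutter_large's own z axis and vertical below 0.1 rad and z of cutter_medium in the frame of tin_base between 0.001 and 0.007 m and z of cutter_large in the frame of tin_base between 0.001 and 0.007 m and contact force between the fingers and cutter_large below 0.1 N), for 0.2 s.
At the end, for the whole second after the job is handed in: The three cutters stand upright, one inside the other, on the tin's floor, centres within 12 mm of the tin's; the cover stands flat on the floor over them (tilt under 0.03 rad), within 9 mm of centre; all lower edges within 3 mm of the floor's height; all released and at rest (horizontal distance between each of cutter_small, cutter_medium, cutter_large and tin_base below 0.012 m and z of cutter_small in the frame of tin_base between 0.001 and 0.007 m and angle between each of cutter_small, cutter_medium, cutter_large's own z axis and vertical below 0.1 rad and linear speed of each of cutter_small, cutter_medium, cutter_large, tin_cover below 0.01 m/s and angular speed of each of cutter_small, cutter_medium, cutter_large, tin_cover below 0.1 rad/s and z of cutter_medium in the frame of tin_base between 0.001 and 0.007 m and z of cutter_large in the frame of tin_base between 0.001 and 0.007 m and horizontal distance between tin_cover and tin_base below 0.009 m and z of tin_cover in the frame of tin_base between 0.001 and 0.007 m and angle between tin_cover's own z axis and vertical below 0.03 rad and contact force between the fingers and tin_cover below 0.1 N); the robot touches nothing.
It fails at once if the jam jar is shifted more than 30 mm or tipped over (distance of jam_jar from where it was at the start of the episode above 0.03 m or angle between jam_jar's own z axis and vertical above 0.4 rad).
It fails at once if the kitchen timer is shifted more than 30 mm or tipped over (distance of kitchen_timer from where it was at the start of the episode above 0.03 m or angle between kitchen_timer's own z axis and vertical above 0.4 rad).
It fails at once if the salt shaker is shifted more than 30 mm or tipped over (distance of salt_shaker from where it was at the start of the episode above 0.03 m or angle between salt_shaker's own z axis and vertical above 0.4 rad).
It also fails if it takes over 120 s, if anything falls off the work surface, if the arm or the gripper's body presses on something with over 40 N, if the wrist force passes 120 N, or if a joint passes its speed limit or range.

## Robot

A 6-joint arm with a two-finger parallel gripper is mounted at the origin on a cart in front of the work surface, level with it; the furniture and walls round the work are solid. World frame = base frame: x ahead of the robot, y to its left, z up, the work surface at z = 0. Lengths are in m, angles in rad, forces in N, time in s.
With the tool pointing down it reaches from about 0.325 to 0.775 m from the base axis. Payload 5.5 kg.
Tool frame: the origin (TCP) lies midway between the tips of the shut fingers; the grasp point (between the pads) lies 19 mm behind it; z points along the fingers, y is the line along which they close (so a half turn about z gives the same grasp; the last joint's range is limited). The gripper opens to 88 mm and grips with 3 to 60 N. Pads are 20 mm wide; open, the fingers measure 115 mm over their backs; the gripper's body (75 mm by 178 mm) begins 61 mm behind the grasp point.
Start: joints at [1.084, 0.091, 1.231, -0, 1.82, -0.057], TCP at [0.25, 0.545, 0.223] pointing down, gripper open.
Joint ranges: [-2.87, 2.87], [-0.86, 2.18], [0.17, 2.46], [-1.51, 4.65], [0.06, 2.69], [-2.65, 2.65]. Speed limits (rad/s): [2.57, 2.57, 3.01, 3.14, 3.14, 3.14].

## Interface

Orientations are given as a rotation vector (axis times angle).
In Python, from workcell import sense, capture, finish_job, recognise, pinpoint gives the robot as it stands. The module is installed in compiled form; this text tells all that it offers.
- The arm moves only by the tool move_arm, never from a script. Its argument "commands" is a list that holds one entry, the list of rows, each a list of 6 numbers: the shift along the tool's x, y, z normalised to -1 to 1, where 1 is 3 cm, then the turn, a rotation vector about the tool's x, y, z normalised to -1 to 1, where 1 is 6 degrees. A call has 1 to 12 rows; each row shifts and turns the commanded pose from where the row before left it, along the tool's axes as they then stand; what a row does not reach is not made up. A row lasts 1/10 s, in which the tool goes at most 50 mm and 8.59 degrees, less where a joint would pass 70% of its speed; a pose out of reach is approached as far as the arm can. A call with a number of a shift or a turn outside -1 to 1 is refused whole. A call with a gripper value outside its range is refused whole. "grip" is the gripper's target within -1 to 1 (shut at 1, half-way at 0, fully open at -1), set as the call begins (left out, the last holds). The fingers move at their own pace and stop on an object; "force" is the grip in N (left out, the last holds). Time passes only in rows, so rows that do not move let the fingers close. It gives the time, the measured TCP pose, the force, the opening and the grip force at its end, in the units of the state.
- sense(): the state, without advancing time (a new reading comes with each control period).
- capture(name): name is "scene" or "top" or "wrist"; returns a dict with "color" (400x640x3 uint8, red, green, blue), "fx", "fy", "cx", "cy" (pixels), "R" (3x3) and "t" (3): a world point X has camera coordinates R X + t. Camera axes: x right, y down, z forward; pixel columns grow to the right and rows downward; lengths in m; the calibration is good to about 2 mm. The wrist camera is an equidistant fisheye: a pixel r from the principal point sees the ray r / f radians off the axis. A picture is of the moment at which its call begins. There is no depth.
- finish_job(): hands the job in; it is judged then, once.
Trained networks look in the newest picture that a camera, given by its name, has taken for a name from the list of things; names that differ only in an ending like _2 or _b are one class to them, and where a whole thing is asked for, a point or a joint stands for the part that bears it (a point fixed in the world has none). Each returns a list of dicts, best first, with "conf" (0 to 1); they miss things now and then, are a little off and sometimes report something else, mostly with a low value. They report only what shows in the picture. A call takes as long as a camera call. They do not tell look-alikes from the thing itself.
- recognise(camera, target): "position" ([row, column] in pixels, amid what is visible of it).
- pinpoint(camera, target): "position" ([row, column] in pixels: a listed point, or the origin of a listed thing).
The state is a dict: "clock": time; "joint_positions": joint angles; "joint_velocities": joint speeds; "effort": joint torques, N m; "eef_pos": TCP position; "tool_rot": TCP orientation; "contact_force": force on the tool from outside, world axes, zero at the start; "torque": the same for the moment, N m; "opening": finger opening in m; "grip_force": force on a finger pad.
Only numpy, scipy, OpenCV 4.12 (cv2) and the standard library are available. Lean on these libraries where they do the work, as an engineer would, in place of code of your own. Each camera call takes 0.05 s, during which the arm holds its last target. There are 200 camera calls.

## Working session

There is one attempt and no reset: what is moved stays moved. The work goes in short steps, Python scripts to look and compute and a tool call to move; the robot and the scene stay as the last step left them, time stands still between calls to the robot, and variables do not carry over. Pictures are saved under pics/ and viewed, at most 14 in all, crops included, and the job is handed in when it is done.

Besides the shell and the picture viewer there is one more tool, called after "Call:" as a command line: name --argument value ..., lists and objects as JSON in quotes. move_arm: Moves the arm, as the interface text tells. Scaled input: -1 to 1 covers 3 cm each way for a shift and 6 degrees each way for a turn. Its arguments: {"type":"object","properties":{"commands":{"type":"array"},"grip":{"type":"number"},"force":{"type":"number"}},"required":["commands"]}

```bash
mkdir -p pics; cat > h.py <<'E'
import numpy as np, cv2
from workcell import sense, capture, finish_job, recognise, pinpoint
def ray(c,p):
    r,q=p
    x=np.array([(q-c["cx"])/c["fx"],(r-c["cy"])/c["fy"]])
    if c.get("name")=="wrist":
        th=np.hypot(*x); d=np.r_[x/max(th,1e-9)*np.sin(th),np.cos(th)]
    else: d=np.r_[x,1]
    R=np.array(c["R"]); return -R.T@np.array(c["t"]), R.T@d
def hit(c,p,z):
    o,d=ray(c,p); return o+d*(z-o[2])/d[2]
def proj(c,X):
    v=np.array(c["R"])@np.array(X)+np.array(c["t"])
    if c.get("name")=="wrist":
        th=np.arctan2(np.hypot(v[0],v[1]),v[2]); s=th/np.hypot(v[0],v[1])
        x=v[:2]*s
    else: x=v[:2]/v[2]
    return [x[1]*c["fy"]+c["cy"],x[0]*c["fx"]+c["cx"]]
def cap(n):
    c=capture(n); c["name"]=n; return c
def save(c,f): cv2.imwrite("pics/"+f,cv2.cvtColor(np.asarray(c["color"]),cv2.COLOR_RGB2BGR))
E
python3 - <<'E'
from h import *
s=sense(); print(s)
Z=dict(cutter_small=-.003,cutter_medium=-.003,cutter_large=-.003,tin_base=0,tin_cover=0,jam_jar=0,kitchen_timer=0,salt_shaker=-.003)
for n in ("top","scene"):
    c=cap(n); save(c,n+"0.png"); print(n,(-np.array(c["R"]).T@c["t"]).round(3))
    for k,z in Z.items():
        for d in pinpoint(n,k): print(k,np.round(d["position"]),round(d["conf"],2),hit(c,d["position"],z).round(4)[:2])
E
```

```text
{'clock': 0.0, 'joint_positions': array([ 1.08431959e+00,  9.18378712e-02,  1.23186538e+00, -1.38168594e-05,
        1.81981388e+00, -5.66965431e-02]), 'joint_velocities': array([-0.00135492, -0.00024821, -0.00038506,  0.00038376, -0.00053245,
        0.00015499]), 'effort': array([-8.52188914e-04, -4.46429265e+01, -4.06454337e+01,  6.98868209e-02,
        2.85529566e-02, -1.33984927e-04]), 'eef_pos': array([0.24986616, 0.54516707, 0.22153104]), 'tool_rot': array([-6.69810968e-01, -3.06884127e+00,  2.91732931e-03]), 'contact_force': array([ 0.59964079,  0.82387591, -0.15533292]), 'torque': array([-0.0127952 , -0.02076012,  0.03300531]), 'grip_force': 0.0, 'opening': 0.0881579603273133}
top [0.347 0.144 1.348]
cutter_medium [239. 304.] 0.42 [0.4559 0.1939]
cutter_large [233. 244.] 0.63 [0.473  0.3847]
cutter_large [206. 219.] 0.51 [0.5573 0.4674]
cutter_large [240. 209.] 0.46 [0.4478 0.4939]
tin_base [224. 359.] 0.9 [0.5045 0.0192]
tin_base [138. 275.] 0.86 [0.7849 0.2949]
tin_cover [230. 419.] 0.87 [ 0.4876 -0.1738]
jam_jar [182. 392.] 0.81 [ 0.6415 -0.0885]
jam_jar [192. 288.] 0.67 [0.6046 0.248 ]
kitchen_timer [265. 395.] 0.57 [ 0.3763 -0.0946]
salt_shaker [190. 248.] 0.58 [0.6117 0.3767]
scene [ 0.109 -0.678  0.835]
cutter_small [191. 321.] 0.67 [0.6125 0.2456]
cutter_medium [215. 285.] 0.73 [0.4627 0.1941]
cutter_large [163. 278.] 0.65 [0.5548 0.4545]
cutter_large [167. 243.] 0.61 [0.4374 0.4865]
tin_base [172. 356.] 0.62 [0.7661 0.2772]
tin_base [252. 320.] 0.61 [0.4848 0.0108]
tin_cover [302. 356.] 0.67 [ 0.4849 -0.1737]
tin_cover [182. 264.] 0.4 [0.4698 0.3681]
jam_jar [257. 387.] 0.7 [ 0.6353 -0.0895]
kitchen_timer [294. 304.] 0.92 [ 0.3839 -0.0935]
salt_shaker [168. 303.] 0.58 [0.6214 0.3891]
```

```bash
python3 - <<'E'
import cv2
a=cv2.imread("pics/top0.png")[110:300,180:460]; cv2.imwrite("pics/topc.png",cv2.resize(a,None,fx=2.8,fy=2.8,interpolation=3))
a=cv2.imread("pics/scene0.png")[130:340,210:430]; cv2.imwrite("pics/scenec.png",cv2.resize(a,None,fx=2.8,fy=2.8,interpolation=3))
E
```

```text
(no output)
```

View pics/topc.png

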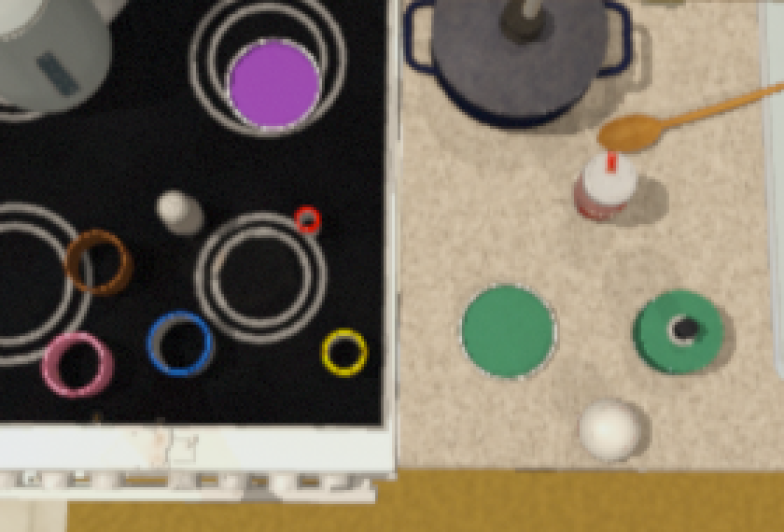

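View pics/scenec.png

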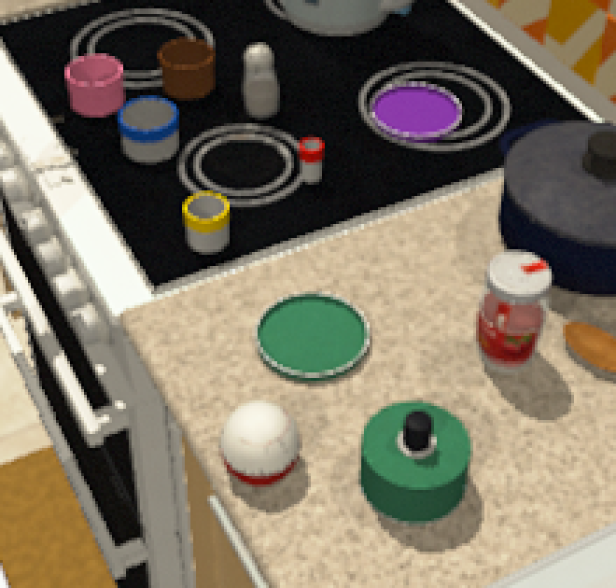

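Top crop (pixels in the full picture): red ring (row 189, col 290), yellow (236, 303), blue (233, 244). The blue cutter's look-alikes are pink (240, 208) and brown (204, 215). The green base is at (228, 361), and the purple dish at (140, 277) is a decoy. The cover is at (228, 424), the timer at (263, 398), the jar at (177, 396) and the salt shaker at (186, 244). I choose red, yellow and blue, with the green base. Next I turn the tool to line up with the world axes.

Call:
move_arm --commands '[[[0,0,0,0,0,0.99],[0,0,0,0,0,0.99],[0,0,0,0,0,0.99],[0,0,0,0,0,0.99],[0,0,0,0,0,0.99],[0,0,0,0,0,0.99],[0,0,0,0,0,0.99],[0,0,0,0,0,0.99],[0,0,0,0,0,0.99],[0,0,0,0,0,0.99],[0,0,0,0,0,0.99],[0,0,0,0,0,0]]]'

```text
clock: 2.1
eef_pos: [0.25, 0.5454, 0.2226]
tool_rot: [2.222, 2.221, -0.0]
contact_force: [-0.2, -0.4, 0.4]
opening: 0.0878
grip_force: 0.0
```

```bash
cat >> h.py <<'E'
HSV=dict(red=[((0,140,90),(6,255,255)),((174,140,90),(180,255,255))],yellow=[((24,140,90),(34,255,255))],blue=[((100,140,60),(118,255,255))],green=[((65,80,50),(85,255,255))])
def blobs(c,col,amin=15):
    h=cv2.cvtColor(np.asarray(c["color"]),cv2.COLOR_RGB2HSV)
    m=sum(cv2.inRange(h,np.array(a),np.array(b)) for a,b in HSV[col])
    cs,_=cv2.findContours(m,cv2.RETR_EXTERNAL,cv2.CHAIN_APPROX_NONE)
    return sorted([k for k in cs if cv2.contourArea(k)>amin],key=cv2.contourArea,reverse=True)
def centre(k):
    x,y,w,h=cv2.boundingRect(k); return [y+h/2-.5,x+w/2-.5]
E
python3 - <<'E'
from h import *
from scipy.spatial.transform import Rotation as R
s=sense(); print(s["eef_pos"],R.from_rotvec(s["tool_rot"]).as_matrix().round(3),s["clock"])
for n in ("top","scene"):
    c=cap(n)
    for col,z in dict(red=.034,yellow=.034,blue=.034,green=.008).items():
        for k in blobs(c,col)[:4]:
            p=centre(k); print(n,col,cv2.contourArea(k),cv2.boundingRect(k),hit(c,p,z).round(4)[:2])
E
```

```text
[0.25001308 0.54543177 0.22261781] [[ 0.  1. -0.]
 [ 1. -0. -0.]
 [-0. -0. -1.]] 2.1
top red 550.0 (1, 197, 29, 26) [0.5341 1.0887]
top red 60.0 (285, 183, 10, 10) [0.6133 0.2404]
top red 44.5 (335, 65, 11, 14) [1.0079 0.0821]
top red 16.5 (138, 330, 10, 6) [0.1707 0.6648]
top yellow 192.5 (295, 227, 16, 17) [0.464  0.1967]
top blue 408.0 (232, 221, 24, 24) [0.4699 0.3791]
top blue 198.0 (491, 112, 18, 16) [ 0.8475 -0.4393]
top blue 81.5 (577, 78, 24, 10) [ 0.9809 -0.7451]
top blue 78.5 (483, 118, 18, 18) [ 0.8232 -0.4116]
top green 739.0 (345, 212, 32, 32) [0.4919 0.0146]
top green 667.5 (406, 214, 32, 29) [ 0.4923 -0.1791]
scene red 321.5 (443, 157, 41, 32) [1.0482 0.0791]
scene red 190.5 (506, 160, 18, 18) [1.216  0.0178]
scene red 123.0 (381, 243, 21, 17) [ 0.6358 -0.0999]
scene red 118.0 (205, 65, 18, 9) [0.5774 1.2523]
scene yellow 179.0 (275, 198, 17, 15) [0.4616 0.1992]
scene yellow 141.0 (491, 201, 21, 15) [ 1.0239 -0.1074]
scene blue 600.5 (522, 289, 41, 47) [ 0.8307 -0.4158]
scene blue 400.5 (533, 284, 30, 21) [ 0.8844 -0.3866]
scene blue 130.5 (627, 327, 13, 17) [ 0.9581 -0.5497]
scene blue 71.0 (252, 165, 22, 16) [0.4694 0.3774]
scene green 1300.0 (339, 274, 39, 42) [ 0.4969 -0.163 ]
scene green 769.0 (302, 236, 38, 27) [0.4876 0.0133]
```

Call:
move_arm --commands '[[[-0.85,1,0,0,0,0],[-0.85,1,0,0,0,0],[-0.85,1,0,0,0,0],[-0.85,1,0,0,0,0],[-0.85,1,0,0,0,0],[-0.85,1,0,0,0,0],[-0.85,1,0,0,0,0],[-0.85,1,0,0,0,0],[-0.85,1,0,0,0,0],[-0.85,1,0,0,0,0],[-0.85,1,0,0,0,0],[-0.85,1,0,0,0,0]]]'

```text
clock: 3.4
eef_pos: [0.6113, 0.2385, 0.2226]
tool_rot: [-2.218, -2.225, -0.0]
contact_force: [-0.5, 0.8, -0.5]
opening: 0.0879
grip_force: 0.0
```

```bash
python3 - <<'E'
from h import *
s=sense(); print(s["eef_pos"],s["tool_rot"],s["clock"])
c=cap("wrist"); save(c,"w1.png"); print((-np.array(c["R"]).T@c["t"]).round(3))
for col,z in dict(red=.034,yellow=.034,blue=.034,green=.008).items():
    for k in blobs(c,col,60)[:4]:
        p=centre(k); print(col,cv2.contourArea(k),cv2.boundingRect(k),hit(c,p,z).round(4)[:2])
for k in ("cutter_small","tin_base"):
    for d in pinpoint("wrist",k): print(k,d,hit(c,d["position"],-.003))
E
```

```text
[0.61128116 0.23845467 0.22264997] [-2.21791878e+00 -2.22489863e+00 -2.37448981e-04] 3.4
[0.61  0.306 0.384]
red 5184.0 (102, 365, 312, 35) [ 0.5184 -0.0935]
red 572.0 (13, 244, 73, 39) [0.1487 0.0982]
red 550.0 (543, 244, 75, 39) [1.0709 0.1025]
red 466.5 (301, 167, 25, 26) [0.6084 0.2384]
yellow 1102.5 (175, 195, 39, 40) [0.4596 0.1946]
blue 2298.0 (167, 36, 55, 56) [0.4681 0.3789]
green 1908.5 (206, 308, 62, 40) [0.4905 0.0031]
cutter_small {'position': [170.4, 315.3], 'conf': 0.96} [ 0.61108063  0.24306695 -0.003     ]
tin_base {'position': [142.2, 440.9], 'conf': 0.76} [ 0.77652316  0.28371622 -0.003     ]
tin_base {'position': [320.9, 236.6], 'conf': 0.58} [ 0.48885091  0.00785017 -0.003     ]
```

View pics/w1.png

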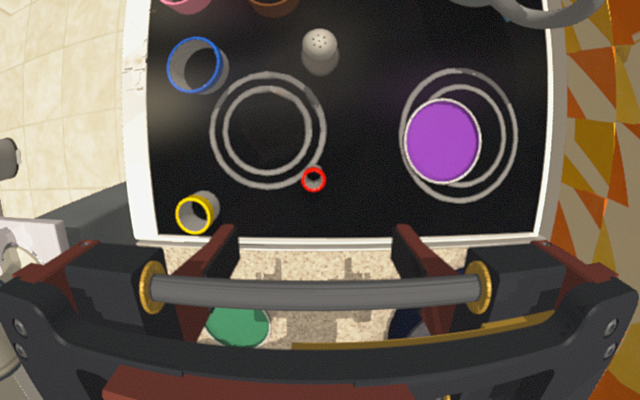

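The wrist view shows the upright red ring at (row 180, col 313), midway between the fingers, with nothing beside it. I go down on it.

Call:
move_arm --commands '[[[0.05,0,0.98,0,0,0],[0,0,0.98,0,0,0],[0,0,0.98,0,0,0],[0,0,0.98,0,0,0],[0,0,0.98,0,0,0],[0,0,0.98,0,0,0],[0,0,0.5,0,0,0],[0,0,0.48,0,0,0],[0,0,0,0,0,0]]]' --grip -1 --force 12

```text
clock: 4.45
eef_pos: [0.609, 0.2414, 0.0151]
tool_rot: [-2.219, -2.222, 0.004]
contact_force: [-0.3, -0.1, -0.6]
opening: 0.0876
grip_force: 0.0
```

Call:
move_arm --commands '[[[0,0,0,0,0,0],[0,0,0,0,0,0],[0,0,0,0,0,0],[0,0,0,0,0,0],[0,0,0,0,0,0],[0,0,0,0,0,0],[0,0,0,0,0,0],[0,0,0,0,0,0],[0,0,0,0,0,0],[0,0,0,0,0,0]]]' --grip 1 --force 12

```text
clock: 5.45
eef_pos: [0.6102, 0.2411, 0.0168]
tool_rot: [-2.221, -2.222, 0.0]
contact_force: [0.1, -0.5, 0.1]
opening: 0.0255
grip_force: 12.0
```

Call:
move_arm --commands '[[[0,0,-0.3,0,0,0],[0,0,-0.7,0,0,0],[0,0,-1,0,0,0],[0,0,-1,0,0,0],[0,0,-1,0,0,0],[0,0,-0.5,0,0,0],[0,0,0,0,0,0]]]'

```text
clock: 6.15
eef_pos: [0.6114, 0.2416, 0.1555]
tool_rot: [2.219, 2.22, 0.008]
contact_force: [0.3, 0.3, -0.8]
opening: 0.0261
grip_force: 12.0
```

Call:
move_arm --commands '[[[-0.75,-0.4,0,0,0,0],[-0.75,-0.4,0,0,0,0],[-0.75,-0.4,0,0,0,0],[-0.75,-0.4,0,0,0,0],[-0.75,-0.4,0,0,0,0],[-0.75,-0.4,0,0,0,0],[-0.75,-0.4,0,0,0,0],[-0.75,-0.4,0,0,0,0],[-0.75,-0.4,0,0,0,0],[-0.75,-0.4,0,0,0,0],[0,0,0,0,0,0],[0,0,0,0,0,0]]]'

```text
clock: 7.35
eef_pos: [0.4899, 0.0161, 0.1504]
tool_rot: [-2.221, -2.22, 0.001]
contact_force: [-0.1, 0.3, -1.2]
opening: 0.0259
grip_force: 12.0
```

```bash
python3 - <<'E'
from h import *
s=sense(); print(s["eef_pos"],s["tool_rot"],s["clock"],s["opening"],s["grip_force"])
c=cap("wrist"); save(c,"w2.png"); print((-np.array(c["R"]).T@c["t"]).round(3))
for col,z in dict(red=.145,green=.008).items():
    for k in blobs(c,col,200)[:5]:
        p=centre(k); print(col,cv2.contourArea(k),cv2.boundingRect(k),hit(c,p,z).round(4)[:2])
for d in pinpoint("wrist","tin_base"): print(d,hit(c,d["position"],0))
c=cap("top");save(c,"t2.png")
for d in pinpoint("scene","tin_base"): print(d)
E
```

```text
[0.48994319 0.01607412 0.15044535] [-2.22089145e+00 -2.21981260e+00  1.24120221e-03] 7.35 0.025932374826187623 11.999958667329338
[0.49  0.083 0.312]
red 1104.0 (288, 229, 55, 53) [0.4893 0.0059]
green 6982.0 (264, 140, 103, 96) [0.4891 0.0168]
green 1745.0 (278, 312, 72, 30) [ 0.4874 -0.1548]
{'position': [189.4, 314.9], 'conf': 0.76} [0.48895575 0.01302496 0.        ]
{'position': [172.8, 357.3], 'conf': 0.94}
{'position': [253.2, 321.9], 'conf': 0.77}
```

View pics/w2.png

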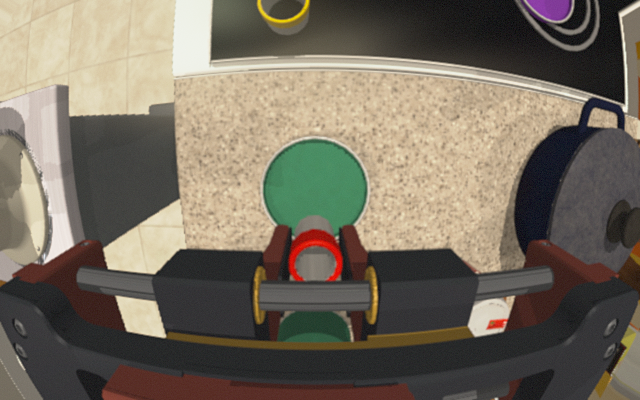

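```bash
cat >> h.py <<'E'
from scipy.optimize import least_squares
def fitcirc(c,pts,z,sel=None):
    W=np.array([hit(c,(p[1],p[0]),z)[:2] for p in pts])
    if sel is not None: W=W[sel(W)]
    f=least_squares(lambda a:np.hypot(*(W-a[:2]).T)-a[2],[*W.mean(0),.05],loss="soft_l1",f_scale=.001)
    return f.x.round(4),len(W),round(float(np.abs(f.fun).mean()),4)
E
python3 - <<'E'
from h import *
c=cap("wrist"); tz=sense()["eef_pos"][2]
g=max(blobs(c,"green",200),key=lambda k:cv2.contourArea(k))[:,0]
for z in (.004,.008,.011): print(z,fitcirc(c,g,z,lambda W:W[:,1]>.0))
r=max([k for k in blobs(c,"red",200) if 280<centre(k)[1]<350],key=cv2.contourArea)[:,0]
z=tz-.0198+.045
print("cutter",fitcirc(c,r,z), fitcirc(c,r,z,lambda W:W[:,1]<.012))
c=cap("top"); g=[k for k in blobs(c,"green",200) if 200<centre(k)[0]<260 and centre(k)[1]<385]
E
```

```text
0.004 (array([0.4887, 0.012 , 0.0523]), 168, 0.0003)
0.008 (array([0.4888, 0.0129, 0.0516]), 170, 0.0003)
0.011 (array([0.4888, 0.0136, 0.0511]), 171, 0.0003)
cutter (array([0.4898, 0.0189, 0.013 ]), 236, 0.002) (array([0.4899, 0.0247, 0.0187]), 55, 0.001)
```

The wrist view shows the red cutter held upright at (258, 315), and the green base behind it with its centre near (188, 316). The fitted tin centre is (0.489, 0.013). I lower the cutter.

Call:
move_arm --commands '[[[-0.1,-0.03,0.8,0,0,0],[0,0,1,0,0,0],[0,0,1,0,0,0],[0,0,0.8,0,0,0],[0,0,0.4,0,0,0],[0,0,0.2,0,0,0],[0,0,0,0,0,0],[0,0,0,0,0,0],[0,0,0,0,0,0]]]'

```text
clock: 8.55
eef_pos: [0.4904, 0.0131, 0.0274]
tool_rot: [2.219, 2.221, 0.003]
contact_force: [-0.2, 0.3, -0.8]
opening: 0.0261
grip_force: 12.0
```

Call:
move_arm --commands '[[[0,0,0.05,0,0,0],[0,0,0,0,0,0],[0,0,0,0,0,0]]]'

```text
clock: 8.85
eef_pos: [0.4895, 0.013, 0.0245]
tool_rot: [2.221, 2.222, 0.0]
contact_force: [0.3, 0.2, -0.4]
opening: 0.0262
grip_force: 12.0
```

Call:
move_arm --commands '[[[0,0,0.03,0,0,0],[0,0,0,0,0,0],[0,0,0,0,0,0]]]'

```text
clock: 9.15
eef_pos: [0.4894, 0.0131, 0.0234]
tool_rot: [-2.221, -2.222, 0.0]
contact_force: [0.4, -0.8, -0.6]
opening: 0.0258
grip_force: 12.0
```

Call:
move_arm --commands '[[[0,0,0,0,0,0],[0,0,0,0,0,0],[0,0,0,0,0,0],[0,0,0,0,0,0],[0,0,0,0,0,0],[0,0,0,0,0,0]]]' --grip -0.3

```text
clock: 9.75
eef_pos: [0.4895, 0.0131, 0.0235]
tool_rot: [2.221, 2.222, 0.0]
contact_force: [1.0, -0.1, -0.2]
opening: 0.0568
grip_force: 0.0
```

Call:
move_arm --commands '[[[0,0,-0.5,0,0,0],[0,0,-1,0,0,0],[0,0,-1,0,0,0],[0,0,-1,0,0,0],[0,0,-1,0,0,0],[0,0,-1,0,0,0],[0.75,-0.1,0,0,0,0],[0.75,-0.1,0,0,0,0],[0.75,-0.1,0,0,0,0],[0,0,0,0,0,0],[0,0,0,0,0,0]]]' --grip -1

```text
clock: 10.85
eef_pos: [0.4805, 0.0805, 0.1893]
tool_rot: [2.219, 2.223, 0.001]
contact_force: [1.2, 0.1, -0.1]
opening: 0.0876
grip_force: 0.0
```

```bash
python3 - <<'E'
from h import *
s=sense(); print(s["eef_pos"],s["clock"])
c=cap("wrist"); save(c,"w3.png")
T=[k for k in blobs(c,"green",200)]
for k in T[:2]: print("green",cv2.boundingRect(k),fitcirc(c,k[:,0],.008))
for k in blobs(c,"red",150):
    if cv2.contourArea(k)<1500: print("red",cv2.boundingRect(k),fitcirc(c,k[:,0],.049))
for k in blobs(c,"yellow",150)[:2]: print("yel",cv2.boundingRect(k),fitcirc(c,k[:,0],.042))
for k in blobs(c,"blue",150)[:2]: print("blue",cv2.boundingRect(k),fitcirc(c,k[:,0],.042))
for k,z in (("cutter_small",.004),("cutter_medium",-.003)):
  for d in pinpoint("wrist",k): print(k,d,hit(c,d["position"],z)[:2])
E
```

```text
[0.48046595 0.08053969 0.18933363] 10.85
green (279, 195, 87, 81) (array([0.4889, 0.0126, 0.0513]), 237, 0.0003)
green (294, 330, 52, 11) (array([ 0.487 , -0.1691,  0.0395]), 102, 0.0056)
red (548, 245, 71, 38) (array([1.1963, 0.8834, 0.9684]), 177, 0.0059)
red (13, 245, 70, 38) (array([-0.1052,  0.4415,  0.5157]), 195, 0.0057)
red (310, 236, 25, 27) (array([0.4876, 0.0143, 0.0143]), 75, 0.001)
red (398, 226, 40, 34) (array([0.6385, 0.0718, 0.074 ]), 110, 0.0036)
red (191, 226, 41, 34) (array([0.3147, 0.0792, 0.0837]), 114, 0.0036)
red (622, 252, 18, 30) (array([ 1.0571, -0.057 ,  0.0313]), 78, 0.0075)
red (630, 220, 10, 29) (array([1.0407, 0.0066, 0.0215]), 61, 0.0052)
yel (272, 51, 48, 45) (array([0.4607, 0.1962, 0.0227]), 130, 0.0002)
cutter_small {'position': [234.1, 319.0], 'conf': 0.69} [0.48502602 0.01464269]
cutter_medium {'position': [80.5, 300.3], 'conf': 0.77} [0.46317892 0.19401652]
```

View pics/w3.png

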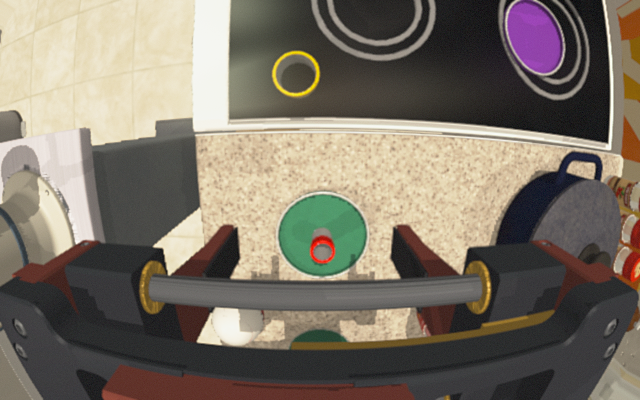

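Red stands in the tin at (248, 322), close to its centre. Yellow is at (74, 296), fitted at (0.461, 0.196). I go to yellow.

Call:
move_arm --commands '[[[0.97,-0.15,0,0,0,0],[0.97,-0.15,0,0,0,0],[0.97,-0.15,0,0,0,0],[0.97,-0.15,0,0,0,0],[0,0,1,0,0,0],[0,0,1,0,0,0],[0,0,1,0,0,0],[0,0,1,0,0,0],[0,0,1,0,0,0],[0,0,0.5,0,0,0],[0,0,0.25,0,0,0],[0,0,0,0,0,0]]]' --grip -1

```text
clock: 12.2
eef_pos: [0.4623, 0.1966, 0.0156]
tool_rot: [-2.221, -2.221, 0.001]
contact_force: [-0.2, -0.1, 1.2]
opening: 0.0875
grip_force: 0.0
```

Call:
move_arm --commands '[[[0,0,0,0,0,0],[0,0,0,0,0,0],[0,0,0,0,0,0],[0,0,0,0,0,0],[0,0,0,0,0,0],[0,0,0,0,0,0],[0,0,0,0,0,0],[0,0,0,0,0,0],[0,0,0,0,0,0]]]' --grip 1 --force 12

```text
clock: 13.1
eef_pos: [0.4624, 0.197, 0.0162]
tool_rot: [2.221, 2.222, 0.0]
contact_force: [0.0, 0.8, 2.4]
opening: 0.0469
grip_force: 12.0
```

Call:
move_arm --commands '[[[0,0,-0.3,0,0,0],[0,0,-0.7,0,0,0],[0,0,-1,0,0,0],[0,0,-1,0,0,0],[0,0,-0.7,0,0,0],[0,0,-0.3,0,0,0],[0,0,0,0,0,0]]]'

```text
clock: 13.8
eef_pos: [0.463, 0.1972, 0.1374]
tool_rot: [2.22, 2.221, 0.004]
contact_force: [0.2, -0.5, 0.3]
opening: 0.0468
grip_force: 12.0
```

Call:
move_arm --commands '[[[-0.6,0.09,0,0,0,0],[-0.6,0.09,0,0,0,0],[-0.6,0.09,0,0,0,0],[-0.6,0.09,0,0,0,0],[-0.6,0.09,0,0,0,0],[-0.6,0.09,0,0,0,0],[-0.6,0.09,0,0,0,0],[-0.6,0.09,0,0,0,0],[-0.6,0.09,0,0,0,0],[-0.7,0.08,0,0,0,0],[0,0,0,0,0,0],[0,0,0,0,0,0]]]'

```text
clock: 15.0
eef_pos: [0.4885, 0.014, 0.1344]
tool_rot: [-2.221, -2.219, 0.002]
contact_force: [-0.5, 0.0, -1.7]
opening: 0.0466
grip_force: 12.0
```

```bash
python3 - <<'E'
from h import *
s=sense(); print(s["eef_pos"],s["clock"],s["opening"])
c=cap("wrist"); save(c,"w4.png"); z=s["eef_pos"][2]-.0192+.045
for k in blobs(c,"green",200)[:2]: print("green",cv2.boundingRect(k),fitcirc(c,k[:,0],.008,lambda W:W[:,1]>.01))
for k in blobs(c,"yellow",200)[:3]: print("yel",cv2.boundingRect(k),fitcirc(c,k[:,0],z),fitcirc(c,k[:,0],z,lambda W:W[:,1]<s["eef_pos"][1]))
E
```

```text
[0.48852772 0.01401706 0.13442637] 15.0 0.0466310134711947
green (263, 139, 108, 91) (array([0.4888, 0.0131, 0.0512]), 203, 0.0083)h.py:34: RuntimeWarning: Mean of empty slice.
  f=least_squares(lambda a:np.hypot(*(W-a[:2]).T)-a[2],[*W.mean(0),.05],loss="soft_l1",f_scale=.001)
  ret = um.true_divide(
Traceback (most recent call last):
  File "h.py", line 34, in fitcirc
    f=least_squares(lambda a:np.hypot(*(W-a[:2]).T)-a[2],[*W.mean(0),.05],loss="soft_l1",f_scale=.001)
ValueError: Initial guess is outside of provided bounds
```

View pics/w4.png

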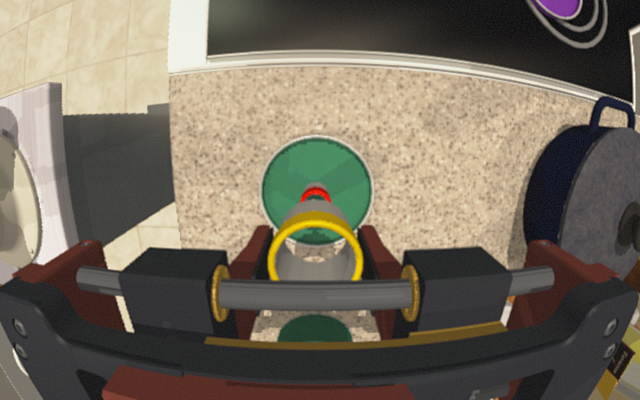

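Yellow is held upright at (250, 316), with red below it at (192, 316) and the columns lined up. I lower it.

Call:
move_arm --commands '[[[-0.02,0.02,0.8,0,0,0],[0,0,1,0,0,0],[0,0,0.6,0,0,0],[0,0,0.5,0,0,0],[0,0,0.4,0,0,0],[0,0,0.3,0,0,0],[0,0,0.1,0,0,0],[0,0,0.05,0,0,0],[0,0,0,0,0,0],[0,0,0,0,0,0],[0,0,0,0,0,0]]]'

```text
clock: 16.15
eef_pos: [0.4901, 0.0133, 0.0241]
tool_rot: [2.22, 2.221, 0.001]
contact_force: [-0.1, -0.1, -0.5]
opening: 0.0467
grip_force: 12.0
```

Call:
move_arm --commands '[[[0,0,0.03,0,0,0],[0,0,0,0,0,0],[0,0,0,0,0,0]]]'

```text
clock: 16.45
eef_pos: [0.4899, 0.0134, 0.0227]
tool_rot: [2.221, 2.222, 0.0]
contact_force: [0.4, 0.5, -0.5]
opening: 0.0467
grip_force: 12.0
```

Call:
move_arm --commands '[[[0,0,0,0,0,0],[0,0,0,0,0,0],[0,0,0,0,0,0],[0,0,0,0,0,0],[0,0,0,0,0,0],[0,0,0,0,0,0]]]' --grip -0.6

```text
clock: 17.05
eef_pos: [0.4897, 0.0134, 0.0225]
tool_rot: [2.221, 2.222, -0.0]
contact_force: [-0.0, -0.2, -0.5]
opening: 0.0701
grip_force: 0.0
```

Call:
move_arm --commands '[[[0,0,-0.5,0,0,0],[0,0,-1,0,0,0],[0,0,-1,0,0,0],[0,0,-1,0,0,0],[0,0,-1,0,0,0],[0,0,-1,0,0,0],[0.75,-0.05,0,0,0,0],[0.75,-0.05,0,0,0,0],[0.75,-0.05,0,0,0,0],[0.75,-0.05,0,0,0,0],[0,0,0,0,0,0],[0,0,0,0,0,0]]]' --grip -1

```text
clock: 18.25
eef_pos: [0.4837, 0.1033, 0.1884]
tool_rot: [2.219, 2.223, 0.001]
contact_force: [-0.3, -0.2, -0.2]
opening: 0.0877
grip_force: 0.0
```

```bash
python3 - <<'E'
from h import *
s=sense(); print(s["eef_pos"],s["clock"])
c=cap("wrist"); save(c,"w5.png")
for k in blobs(c,"green",200)[:2]: print("green",cv2.boundingRect(k),fitcirc(c,k[:,0],.008))
for col,z in dict(red=.049,yellow=.049,blue=.042).items():
  for k in blobs(c,col,150):
    if 100<centre(k)[1]<500 and len(k)<250: print(col,cv2.boundingRect(k),fitcirc(c,k[:,0],z))
a=cv2.imread("pics/w5.png")[0:320,160:480]; cv2.imwrite("pics/w5c.png",cv2.resize(a,None,fx=1.8,fy=1.8))
E
```

```text
[0.4837159  0.10331723 0.18843599] 18.25
green (277, 214, 86, 67) (array([0.4889, 0.0147, 0.049 ]), 292, 0.0085)
red (307, 256, 25, 25) (array([0.4878, 0.0147, 0.0144]), 74, 0.0008)
red (399, 226, 37, 32) (array([0.6297, 0.0819, 0.0565]), 105, 0.0035)
red (194, 226, 38, 34) (array([0.3334, 0.0859, 0.0623]), 106, 0.0034)
yellow (299, 247, 44, 34) (array([0.4891, 0.015 , 0.0226]), 159, 0.0022)
```

View pics/w5c.png

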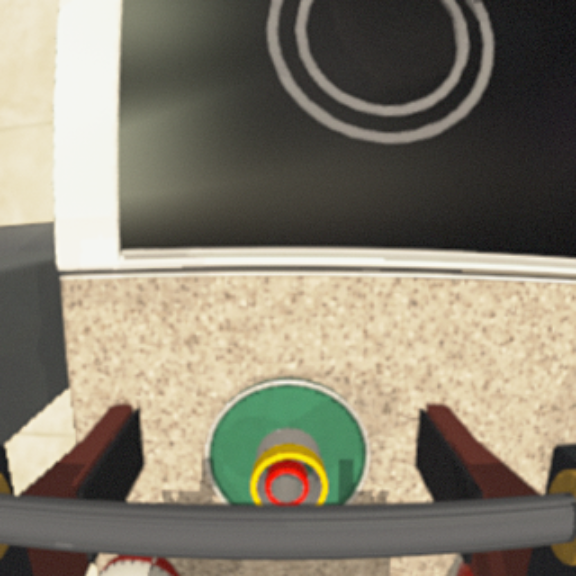

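Red and yellow are nested concentrically, at about (270, 320) in the full picture. Next is blue.

Call:
move_arm --commands '[[[0.84,-0.05,0,0,0,0],[0.84,-0.05,0,0,0,0],[0.84,-0.05,0,0,0,0],[0.84,-0.05,0,0,0,0],[0.84,-0.05,0,0,0,0],[0.84,-0.05,0,0,0,0],[0.84,-0.05,0,0,0,0],[0.84,-0.05,0,0,0,0],[0.84,-0.05,0,0,0,0],[0,0,0,0,0,0],[0,0,0,0,0,0]]]'

```text
clock: 19.4
eef_pos: [0.4705, 0.3293, 0.1875]
tool_rot: [2.221, 2.221, -0.001]
contact_force: [0.1, 0.3, -0.9]
opening: 0.0878
grip_force: 0.0
```

```bash
python3 - <<'E'
from h import *
s=sense(); print(s["eef_pos"],s["clock"])
c=cap("wrist"); save(c,"w6.png")
for k in blobs(c,"blue",150):
    if 100<centre(k)[1]<500: print(cv2.boundingRect(k),fitcirc(c,k[:,0],.042))
for d in pinpoint("wrist","cutter_large"): print(d,hit(c,d["position"],-.003))
E
```

```text
[0.47046808 0.32929905 0.18748779] 19.4
(279, 106, 71, 69) (array([0.4687, 0.377 , 0.0342]), 194, 0.0003)
{'position': [53.3, 389.0], 'conf': 0.91} [ 0.55422093  0.47764801 -0.003     ]
```

View pics/w6.png

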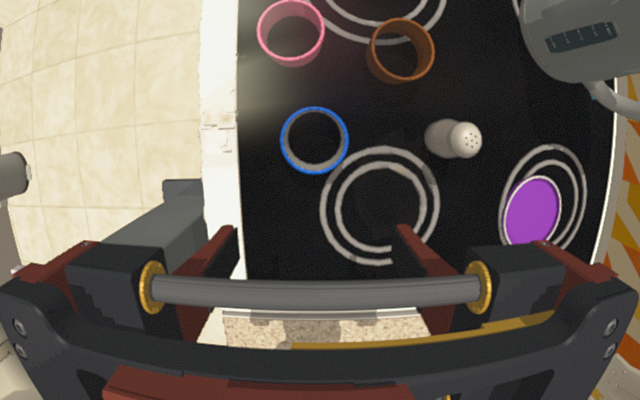

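Blue is at (140, 314), fitted at (0.469, 0.377), radius 34 mm. Pink (32, 291), brown (50, 400) and the salt shaker (140, 460) are clear of the fingers.

Call:
move_arm --commands '[[[0.8,0,0,0,0,0],[0.8,-0.03,0,0,0,0],[0,0,1,0,0,0],[0,0,1,0,0,0],[0,0,1,0,0,0],[0,0,0.8,0,0,0],[0,0,0.8,0,0,0],[0,0,0.6,0,0,0],[0,0,0.3,0,0,0],[0,0,0.22,0,0,0],[0,0,0,0,0,0]]]' --grip -1

```text
clock: 20.6
eef_pos: [0.4692, 0.3776, 0.0157]
tool_rot: [-2.222, -2.221, 0.001]
contact_force: [-0.1, 1.0, 0.4]
opening: 0.0877
grip_force: 0.0
```

Call:
move_arm --commands '[[[0,0,0,0,0,0],[0,0,0,0,0,0],[0,0,0,0,0,0],[0,0,0,0,0,0],[0,0,0,0,0,0],[0,0,0,0,0,0],[0,0,0,0,0,0],[0,0,0,0,0,0]]]' --grip 1 --force 12

```text
clock: 21.4
eef_pos: [0.4696, 0.3785, 0.0169]
tool_rot: [2.221, 2.222, 0.002]
contact_force: [-1.8, -0.1, 5.0]
opening: 0.0668
grip_force: 12.0
```

Call:
move_arm --commands '[[[0,0,-0.3,0,0,0],[0,0,-0.7,0,0,0],[0,0,-1,0,0,0],[0,0,-1,0,0,0],[0,0,-0.7,0,0,0],[0,0,-0.3,0,0,0],[0,0,0,0,0,0],[-0.4,0.02,0,0,0,0],[-0.6,0.04,0,0,0,0],[-0.8,0.04,0,0,0,0],[-0.8,0.05,0,0,0,0],[-0.8,0.05,0,0,0,0]]]'

```text
clock: 22.6
eef_pos: [0.4746, 0.2735, 0.1343]
tool_rot: [-2.221, -2.221, 0.004]
contact_force: [-0.4, -0.5, -0.7]
opening: 0.0672
grip_force: 12.0
```

Call:
move_arm --commands '[[[-0.8,0.05,0,0,0,0],[-0.8,0.05,0,0,0,0],[-0.8,0.05,0,0,0,0],[-0.8,0.05,0,0,0,0],[-0.8,0.05,0,0,0,0],[-0.8,0.05,0,0,0,0],[-0.8,0.05,0,0,0,0],[-0.8,0.05,0,0,0,0],[-0.8,0.05,0,0,0,0],[-0.8,0,0,0,0,0],[-0.6,0,0,0,0,0],[0,0,0,0,0,0]]]'

```text
clock: 23.8
eef_pos: [0.4876, 0.0153, 0.1345]
tool_rot: [-2.224, -2.217, 0.004]
contact_force: [0.4, 0.4, -0.2]
opening: 0.0672
grip_force: 12.0
```

Call:
move_arm --commands '[[[-0.17,0,0,0,0,0],[0,0,0,0,0,0],[0,0,0,0,0,0]]]'

```text
clock: 24.1
eef_pos: [0.4886, 0.0135, 0.1357]
tool_rot: [-2.22, -2.222, 0.0]
contact_force: [-0.8, 0.5, -0.9]
opening: 0.0672
grip_force: 12.0
```

```bash
python3 - <<'E'
from h import *
s=sense(); print(s["eef_pos"],s["clock"],s["opening"])
c=cap("wrist"); save(c,"w7.png")
E
```

```text
[0.48862274 0.01345206 0.13567665] 24.1 0.0671914739899688
```

View pics/w7.png

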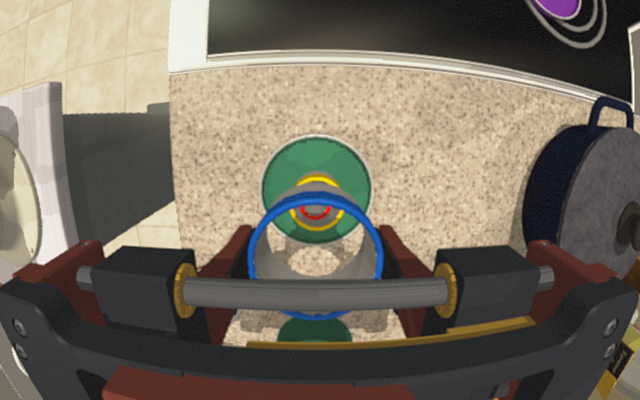

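Blue is held upright at (255, 316), in line with the nested pair. I lower it.

Call:
move_arm --commands '[[[0,0.03,0.8,0,0,0],[0,0,0.9,0,0,0],[0,0,0.6,0,0,0],[0,0,0.5,0,0,0],[0,0,0.4,0,0,0],[0,0,0.3,0,0,0],[0,0,0.1,0,0,0],[0,0,0.1,0,0,0],[0,0,0,0,0,0],[0,0,0,0,0,0],[0,0,0,0,0,0]]]'

```text
clock: 25.25
eef_pos: [0.4901, 0.013, 0.0256]
tool_rot: [2.22, 2.221, 0.001]
contact_force: [0.6, 0.9, 0.1]
opening: 0.067
grip_force: 12.0
```

Call:
move_arm --commands '[[[0,0,0.04,0,0,0],[0,0,0,0,0,0],[0,0,0,0,0,0]]]'

```text
clock: 25.55
eef_pos: [0.4897, 0.0131, 0.0238]
tool_rot: [-2.221, -2.222, 0.0]
contact_force: [1.3, 0.3, -0.3]
opening: 0.067
grip_force: 12.0
```

Call:
move_arm --commands '[[[0,0,0.02,0,0,0],[0,0,0,0,0,0]]]'

```text
clock: 25.75
eef_pos: [0.4898, 0.013, 0.0234]
tool_rot: [2.221, 2.222, 0.0]
contact_force: [-1.7, -0.9, 1.4]
opening: 0.0675
grip_force: 12.0
```

Call:
move_arm --commands '[[[0,0,0,0,0,0],[0,0,0,0,0,0],[0,0,0,0,0,0],[0,0,0,0,0,0],[0,0,0,0,0,0],[0,0,0,0,0,0]]]' --grip -1

```text
clock: 26.35
eef_pos: [0.4897, 0.0131, 0.0231]
tool_rot: [-2.221, -2.222, 0.0]
contact_force: [1.2, -0.4, 0.9]
opening: 0.0877
grip_force: 0.0
```

Call:
move_arm --commands '[[[0,0,-0.3,0,0,0],[0,0,-0.7,0,0,0],[0,0,-1,0,0,0],[0,0,-1,0,0,0],[0,0,-1,0,0,0],[0,0,-1,0,0,0],[-0.75,0,-0.5,0,0,0],[-0.75,0,0,0,0,0],[-0.75,0,0,0,0,0],[-0.75,0,0,0,0,0],[0,0,0,0,0,0],[0,0,0,0,0,0]]]'

```text
clock: 27.55
eef_pos: [0.4898, -0.0769, 0.1886]
tool_rot: [2.222, 2.221, 0.001]
contact_force: [-0.6, -0.2, 0.1]
opening: 0.0879
grip_force: 0.0
```

```bash
python3 - <<'E'
from h import *
s=sense(); print(s["eef_pos"],s["clock"])
c=cap("wrist"); save(c,"w8.png")
for col,z in dict(red=.049,yellow=.049,blue=.049).items():
  for k in blobs(c,col,150):
    if 200<centre(k)[1]<420 and len(k)<350: print(col,cv2.boundingRect(k),fitcirc(c,k[:,0],z))
for k in blobs(c,"green",200)[:4]: print("green",cv2.boundingRect(k),fitcirc(c,k[:,0],.052))
for d in pinpoint("wrist","tin_cover"): print(d,hit(c,d["position"],0))
E
```

```text
[ 0.48980464 -0.07685661  0.18863505] 27.55
red (300, 86, 28, 27) (array([0.4878, 0.0118, 0.0129]), 76, 0.0002)
red (196, 226, 35, 32) (array([-43.4005,  46.7776,  64.1669]), 93, 0.0034)
red (399, 226, 39, 32) (array([ 0.6566, -0.0731,  0.0869]), 141, 0.0029)
yellow (292, 76, 47, 48) (array([0.4892, 0.0118, 0.0227]), 140, 0.0004)
blue (283, 103, 66, 31) (array([0.4889, 0.0114, 0.0321]), 160, 0.0009)
green (272, 225, 83, 56) (array([ 0.4873, -0.1509,  0.0374]), 237, 0.0067)
green (273, 111, 86, 37) (array([0.4899, 0.0066, 0.0392]), 218, 0.0045)
{'position': [258.9, 311.8], 'conf': 0.58} [ 0.48534577 -0.1770912   0.        ]
```

View pics/w8.png

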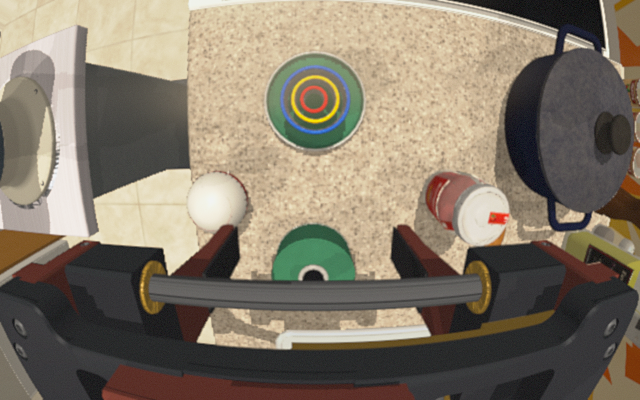

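```bash
python3 - <<'E'
from h import *
c=cap("wrist")
k=max(blobs(c,"green",200),key=lambda k:centre(k)[0] if centre(k)[0]<300 else 0)[:,0]
W=np.array([hit(c,(p[1],p[0]),0)[:2] for p in k]); W=W[W[:,1]>-.165]
f=least_squares(lambda a:np.hypot(*(W-a).T)-.046,[.487,-.174],loss="soft_l1",f_scale=.001); print(f.x,np.abs(f.fun).mean(),len(W))
t=cap("top"); t["color"]=cv2.cvtColor(cv2.imread("pics/top0.png"),cv2.COLOR_BGR2RGB)
for k in blobs(t,"green",300):
    print(centre(k),hit(t,centre(k),.052),hit(t,centre(k),.03))
o=np.asarray(c["color"])
# dark knob
g=cv2.inRange(cv2.cvtColor(o,cv2.COLOR_RGB2GRAY)[225:276,280:345],0,50); m=cv2.moments(g,True); print("knob visible",m["m10"]/m["m00"]+280,m["m01"]/m["m00"]+225)
p=(270,m["m10"]/m["m00"]+280); print(hit(c,p,.082))
E
```

```text
[ 0.4869121  -0.17867608] 0.0005534766688840569 84
[227.5, 360.5] [0.48711862 0.01884226 0.052     ] [0.48949962 0.01672638 0.03      ]
[228.0, 421.5] [ 0.48749643 -0.1684869   0.052     ] [ 0.48988384 -0.17378214  0.03      ]
knob visible 312.6140350877193 273.49122807017545
[ 0.48712709 -0.1491798   0.082     ]
```

All three rings are concentric at (100, 316). The cover is at (255, 313), partly hidden, so I move the camera right over it.

Call:
move_arm --commands '[[[-0.9,0,0,0,0,0],[-0.9,0,0,0,0,0],[-0.9,0,0,0,0,0],[-0.9,0,0,0,0,0],[-0.9,0,0,0,0,0],[-0.9,0,0,0,0,0],[0,0,0,0,0,0],[0,0,0,0,0,0]]]'

```text
clock: 28.55
eef_pos: [0.49, -0.2384, 0.1879]
tool_rot: [-2.22, -2.221, -0.001]
contact_force: [0.8, 1.2, -0.4]
opening: 0.0875
grip_force: 0.0
```

```bash
python3 - <<'E'
from h import *
s=sense(); print(s["eef_pos"],s["clock"])
c=cap("wrist"); save(c,"w9.png"); print((-np.array(c["R"]).T@c["t"]).round(3))
for k in blobs(c,"green",500)[:3]: print("green",cv2.boundingRect(k),fitcirc(c,k[:,0],.052))
for d in pinpoint("wrist","tin_cover"): print(d,hit(c,d["position"],0))
cv2.imwrite("pics/w9c.png",cv2.imread("pics/w9.png")[:300,120:520])
E
```

```text
[ 0.4899904  -0.23840983  0.18792409] 28.55
[ 0.489 -0.171  0.35 ]
green (266, 106, 94, 66) (array([ 0.4882, -0.1845,  0.0363]), 349, 0.008)
{'position': [121.8, 313.6], 'conf': 0.65} [ 0.4876329  -0.17222554  0.        ]
```

View pics/w9c.png

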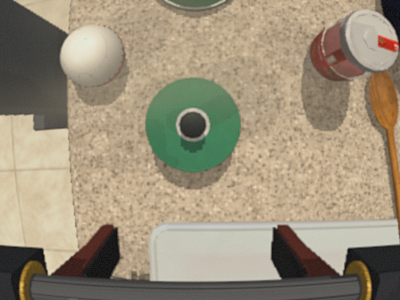

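```bash
python3 - <<'E'
from h import *
c=cap("wrist"); print(hit(c,(125,313.5),.052),hit(c,(125,312.5),.082),c["cy"],c["cx"])
print(hit(c,(78,313.5),.052),hit(c,(172,313.5),.052),sense()["eef_pos"])
E
```

```text
[ 0.48792052 -0.17456915  0.052     ] [ 0.48720274 -0.17417577  0.082     ] 198.86942345981348 314.8924613056863
[ 0.48779724 -0.12907064  0.052     ] [ 0.4880236  -0.22025116  0.052     ] [ 0.49015608 -0.23772755  0.18828587]
```

The cover's centre is at full-picture (125, 313), with the knob in its middle; its position is (0.488, -0.1745). I grasp the knob.

Call:
move_arm --commands '[[[0.75,-0.05,0,0,0,0],[0.75,0,0,0,0,0],[0.64,0,0,0,0,0],[0,0,0.8,0,0,0],[0,0,1,0,0,0],[0,0,1,0,0,0],[0,0,0.8,0,0,0],[0,0,0.5,0,0,0],[0,0,0.2,0,0,0],[0,0,0.1,0,0,0],[0,0,0,0,0,0],[0,0,0,0,0,0]]]'

```text
clock: 29.9
eef_pos: [0.4891, -0.175, 0.0575]
tool_rot: [2.219, 2.221, 0.001]
contact_force: [0.7, 0.0, -0.3]
opening: 0.0878
grip_force: 0.0
```

Call:
move_arm --commands '[[[0,0,0,0,0,0],[0,0,0,0,0,0],[0,0,0,0,0,0],[0,0,0,0,0,0],[0,0,0,0,0,0],[0,0,0,0,0,0],[0,0,0,0,0,0],[0,0,0,0,0,0],[0,0,0,0,0,0],[0,0,0,0,0,0]]]' --grip 1 --force 25

```text
clock: 30.9
eef_pos: [0.4882, -0.1747, 0.0561]
tool_rot: [-2.221, -2.222, 0.0]
contact_force: [-0.8, -0.5, 0.6]
opening: 0.0235
grip_force: 25.0
```

Call:
move_arm --commands '[[[0,0,-0.3,0,0,0],[0,0,-0.7,0,0,0],[0,0,-1,0,0,0],[0,0,-0.7,0,0,0],[0,0,-0.3,0,0,0],[0,0,0,0,0,0],[0,0,0,0,0,0]]]'

```text
clock: 31.6
eef_pos: [0.488, -0.1746, 0.145]
tool_rot: [-2.22, -2.221, 0.001]
contact_force: [-0.1, -0.6, -2.5]
opening: 0.0237
grip_force: 25.0
```

Call:
move_arm --commands '[[[0.3,0.04,0,0,0,0],[0.6,0,0,0,0,0],[0.7,0,0,0,0,0],[0.7,0,0,0,0,0],[0.7,0,0,0,0,0],[0.7,0,0,0,0,0],[0.7,0,0,0,0,0],[0.7,0,0,0,0,0],[0.6,0,0,0,0,0],[0.56,0,0,0,0,0],[0,0,0,0,0,0],[0,0,0,0,0,0]]]'

```text
clock: 32.8
eef_pos: [0.4889, 0.0134, 0.1451]
tool_rot: [-2.219, -2.223, 0.002]
contact_force: [0.2, -0.0, -1.5]
opening: 0.0234
grip_force: 25.0
```

```bash
python3 - <<'E'
from h import *
s=sense(); print(s["eef_pos"],s["clock"],s["opening"],s["contact_force"])
c=cap("wrist"); save(c,"w10.png")
a=cap("scene"); save(a,"s10.png")
w=cv2.imread("pics/w10.png")[60:340,170:470]; b=cv2.imread("pics/s10.png")[170:310,230:400]
b=cv2.resize(b,None,fx=2.4,fy=2.0); b=cv2.resize(b,(400,280)); cv2.imwrite("pics/m10.png",np.hstack([w,b]))
E
```

```text
[0.4889407  0.01343497 0.14513938] 32.8 0.02341828010797213 [ 1.84334929e-01 -1.06881617e-03 -1.45306805e+00]
```

View pics/m10.png

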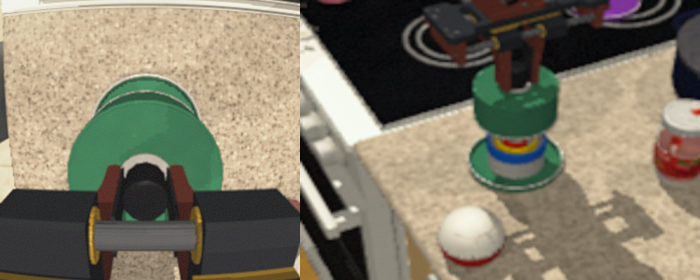

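```bash
python3 - <<'E'
from h import *
c=cap("wrist"); o=cv2.cvtColor(np.asarray(c["color"]),cv2.COLOR_RGB2HSV)
k=blobs(c,"green",500)[0][:,0]; print(cv2.boundingRect(k))
# side extremes: widest part is top edge z=.1446-.0561+.052
z=.0890+.052
W=np.array([hit(c,(p[1],p[0]),z)[:2] for p in k])
S=W[(W[:,1]<.045)&(W[:,1]>.0)&(np.abs(W[:,0]-.489)>.03)]
f=least_squares(lambda a:np.hypot(*(S-a).T)-.046,[.489,.013],loss="soft_l1",f_scale=.001); print(f.x,np.abs(f.fun).mean(),len(S))
E
```

```text
(238, 153, 154, 99)
[0.48840436 0.01180471] 0.0026254065109741235 177
```

The cover hangs level and is centred within about 2 mm over the cutters. I lower it.

Call:
move_arm --commands '[[[0,0.02,0.5,0,0,0],[0,0,0.5,0,0,0],[0,0,0.4,0,0,0],[0,0,0.4,0,0,0],[0,0,0.4,0,0,0],[0,0,0.3,0,0,0],[0,0,0.15,0,0,0],[0,0,0.1,0,0,0],[0,0,0,0,0,0],[0,0,0,0,0,0],[0,0,0,0,0,0]]]'

```text
clock: 34.05
eef_pos: [0.4904, 0.0131, 0.0643]
tool_rot: [2.22, 2.222, 0.001]
contact_force: [-0.0, -0.4, -1.7]
opening: 0.0236
grip_force: 25.0
```

Call:
move_arm --commands '[[[0,0,0.05,0,0,0],[0,0,0,0,0,0],[0,0,0,0,0,0]]]'

```text
clock: 34.35
eef_pos: [0.49, 0.0131, 0.0622]
tool_rot: [2.221, 2.222, 0.0]
contact_force: [-0.3, 0.7, -2.0]
opening: 0.0235
grip_force: 25.0
```

Call:
move_arm --commands '[[[0,0,0.04,0,0,0],[0,0,0.02,0,0,0],[0,0,0,0,0,0],[0,0,0,0,0,0]]]'

```text
clock: 34.75
eef_pos: [0.49, 0.0131, 0.0603]
tool_rot: [-2.221, -2.222, 0.0]
contact_force: [0.2, 0.0, -2.7]
opening: 0.0234
grip_force: 25.0
```

Call:
move_arm --commands '[[[0,0,0,0,0,0],[0,0,0,0,0,0],[0,0,0,0,0,0],[0,0,0,0,0,0],[0,0,0,0,0,0],[0,0,0,0,0,0],[0,0,0,0,0,0]]]' --grip -0.4

```text
clock: 35.45
eef_pos: [0.4901, 0.0131, 0.0604]
tool_rot: [2.221, 2.222, 0.0]
contact_force: [0.7, -0.7, 0.3]
opening: 0.0619
grip_force: 0.0
```

Call:
move_arm --commands '[[[0,0,-0.3,0,0,0],[0,0,-0.7,0,0,0],[0,0,-1,0,0,0],[0,0,-1,0,0,0],[0,0,-1,0,0,0],[0,0,-0.5,0,0,0],[-0.75,0,0,0,0,0],[-0.75,0,0,0,0,0],[-0.75,0,0,0,0,0],[-0.75,0,0,0,0,0],[0,0,0,0,0,0],[0,0,0,0,0,0]]]'

```text
clock: 36.65
eef_pos: [0.4899, -0.0768, 0.195]
tool_rot: [-2.221, -2.22, 0.0]
contact_force: [0.8, 0.3, 0.1]
opening: 0.0613
grip_force: 0.0
```

```bash
python3 - <<'E'
from h import *
s=sense(); print(s["eef_pos"],s["clock"])
c=cap("wrist"); save(c,"w11.png")
a=cap("scene"); save(a,"s11.png")
for n,q in (("wrist",c),("scene",a)):
  for d in pinpoint(n,"tin_cover"): print(n,d,hit(q,d["position"],.004))
w=cv2.imread("pics/w11.png")[0:300,200:440]; b=cv2.imread("pics/s11.png")[190:290,250:400]
cv2.imwrite("pics/m11.png",np.hstack([w,cv2.resize(b,(450,300),interpolation=3)]))
E
```

```text
[ 0.48994602 -0.0768356   0.19499827] 36.65
scene {'position': [246.7, 318.9], 'conf': 0.73} [0.48964769 0.0262939  0.004     ]
```

View pics/m11.png

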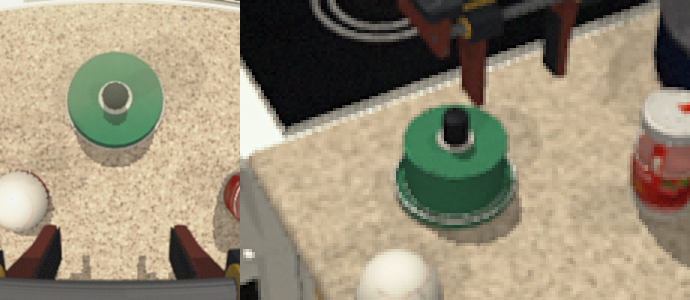

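The cover stands flat inside the rim, centred at (100, 315) in the wrist picture. In the scene view the rim shows evenly round it and the gripper is clear.

```bash
python3 -c "
from h import *
print(finish_job())"
```

```text
the job is handed in; nothing more can be done
None
```

The three cutters are nested upright in the green base with the cover flat inside the rim, and the jar, timer and shaker were never touched; I handed the job in at about 37 s, and no verdict came back.

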